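# Find the loose balance pivot by rocking it and mark it as rejected

## Task

One of the three pivot housings is worn: rock the upright arms by their black knobs with closed fingertips, away from you and back towards you, pressing gently (stay under about 15 N) to find which arm has much more play than the others. Leave that loose arm leaning against its stop on your side, and put the red collar over it so that it lies flat on top of the housing around the arm. Leave the green collars, the weights and the screwdriver where they are.

Things in the scene. Friction and masses are not known exactly. Their poses are not given: they have to be found in the camera images.
- housing_1: the right pivot housing as seen by the robot, an aluminium block 85 x 70 mm on a dark 110 x 85 mm base plate, its flat top 45 mm above the table, fixed to the table; origin at the centre of its underside, x (110 mm way) points away from the robot, z up
- rocker_1 (a joint): rocking angle (rad) of the arm of housing_1, hinged about the housing's y axis 12 mm above the table: 0 upright, positive leans along the housing's +x (away from the robot), negative towards the robot. Starts within 0.03 of upright. A sound arm meets its stops at about 0.04 either way, the loose one at about 0.16. It moves with well under 1 N and stays where it is left
- knob_1 (a point): centre of the black ball knob (18 mm) on top of the arm of housing_1, a steel rod 12 mm thick that stands up through the middle of the housing's top; the ball's centre is 93 mm from the hinge (105 mm above the table when upright). At a stop the knob gives about 1 mm at 3 N and 3 to 4 mm at 20 N
- housing_2: the middle pivot housing as seen by the robot, an aluminium block 85 x 70 mm on a dark 110 x 85 mm base plate, its flat top 45 mm above the table, fixed to the table; origin at the centre of its underside, x (110 mm way) points away from the robot, z up
- rocker_2 (a joint): rocking angle (rad) of the arm of housing_2, hinged about the housing's y axis 12 mm above the table: 0 upright, positive leans along the housing's +x (away from the robot), negative towards the robot. Starts within 0.03 of upright. A sound arm meets its stops at about 0.04 either way, the loose one at about 0.16. It moves with well under 1 N and stays where it is left
- knob_2 (a point): centre of the black ball knob (18 mm) on top of the arm of housing_2, a steel rod 12 mm thick that stands up through the middle of the housing's top; the ball's centre is 93 mm from the hinge (105 mm above the table when upright). At a stop the knob gives about 1 mm at 3 N and 3 to 4 mm at 20 N
- housing_3: the left pivot housing as seen by the robot, an aluminium block 85 x 70 mm on a dark 110 x 85 mm base plate, its flat top 45 mm above the table, fixed to the table; origin at the centre of its underside, x (110 mm way) points away from the robot, z up
- rocker_3 (a joint): rocking angle (rad) of the arm of housing_3, hinged about the housing's y axis 12 mm above the table: 0 upright, positive leans along the housing's +x (away from the robot), negative towards the robot. Starts within 0.03 of upright. A sound arm meets its stops at about 0.04 either way, the loose one at about 0.16. It moves with well under 1 N and stays where it is left
- knob_3 (a point): centre of the black ball knob (18 mm) on top of the arm of housing_3, a steel rod 12 mm thick that stands up through the middle of the housing's top; the ball's centre is 93 mm from the hinge (105 mm above the table when upright). At a stop the knob gives about 1 mm at 3 N and 3 to 4 mm at 20 N
- board: fixed grey board 250 x 85 x 6 mm at the robot's right, carrying the three collars in a row along its x, 80 mm apart, in any order; origin at the centre of its underside
- collar_red: red reject collar: a loose ring 46 mm outside, 34 mm hole, 22 mm high, about 40 g, lying flat on the board (underside 6 mm above the table); origin at the centre of its underside
- collar_green_a: green pass collar, same size as the red one, on the board; not needed
- collar_green_b: green pass collar, same size as the red one, on the board; not needed
- weight_big: steel check weight with a grip button, 44 mm thick, 75 mm tall; a bystander; origin at the centre of its underside
- weight_mid: steel check weight, 34 mm thick, 58 mm tall; a bystander; origin at the centre of its underside
- weight_small: steel check weight, 26 mm thick, 44 mm tall, standing between the robot and the housings; a bystander; origin at the centre of its underside
- screwdriver: screwdriver lying between the robot and the housings; a bystander; origin at the centre of its underside
Not all that is in view belongs to the job. Leave any pink look-alike of the housing_2 alone.

How it is judged:
By the outcome, as a careful person would: the job done as asked, in the order asked, and still so for the second after the job is handed in, with the robot touching nothing.
It also fails if it takes over 72 s, if anything falls off the work surface, if the arm or the gripper's body presses on something with over 40 N, if the wrist force passes 120 N, or if a joint passes its speed limit or range.

## Robot

A 6-joint arm with a two-finger parallel gripper is mounted at the origin on the work surface. World frame = base frame: x ahead of the robot, y to its left, z up, the work surface at z = 0. Lengths are in m, angles in rad, forces in N, time in s.
With the tool pointing down it reaches from about 0.325 to 0.9 m from the base axis. Payload 6.1 kg.
Tool frame: the origin (TCP) lies at the very end of the fingers, on their centre line; the grasp point (between the pads) lies 19 mm behind it; z points along the fingers, y is the line along which they close (so a half turn about z gives the same grasp; the last joint's range is limited). The gripper opens to 87 mm and grips with 3 to 60 N. Pads are 19 mm wide; open, the fingers measure 117 mm over their backs; the gripper's body (75 mm by 190 mm) begins 51 mm behind the grasp point.
Start: joints at [-1.292, 0.22, 1.526, -0, 1.395, -0.126], TCP at [0.246, -0.574, 0.223] pointing down, gripper open.
Joint ranges: [-2.98, 2.98], [-0.91, 2.08], [0.09, 2.57], [-1.24, 4.39], [0.2, 2.65], [-2.68, 2.68]. Speed limits (rad/s): [2.57, 2.57, 3.01, 3.14, 3.14, 3.14].

## Interface

Orientations are given as a 3x3 rotation matrix whose columns are the frame's x, y, z axes.
In Python, from bench import ctrl gives the robot as it stands. Calls block until the motion is done:
- ctrl.move_ptp(position, orientation): joint-space move of the TCP to a pose.
- ctrl.move_straight(position, rate=0.15, ori=None, guard=None): straight line of the TCP; ori=None keeps the orientation; rate is the mean speed in m/s. With guard (N) it stops when the force on the tool has changed by that much, and returns True; else False.
- ctrl.goto_joints(angles): joint-space move.
- ctrl.open_gripper() and ctrl.clamp(grasp_force=None): open the fingers fully, or close them until they stop; grasp_force is the grip in N (None keeps the last).
- ctrl.pause(seconds).
- ctrl.inverse_kinematics(position, orientation): joint angles nearest the present ones, or None.
- ctrl.get_obs(): the state.
- ctrl.snapshot(name): name is "side" or "top" or "wrist"; returns a dict with "frame" (420x560x3 uint8, red, green, blue), "vfov" (degrees; the focal length in pixels is half the picture's height over the tangent of half this angle, whatever the lens; pixels are square), "cx", "cy" (the principal point, pixels), "view" (4x4, takes a point from world to camera coordinates). Camera axes: x right, y down, z forward; pixel columns grow to the right and rows downward; lengths in m; the calibration is good to about 2 mm. The wrist camera is an equidistant fisheye: a pixel r from the principal point sees the ray r / f radians off the axis. A picture is of the moment at which its call begins. There is no depth.
A pose or a line that the arm cannot do raises ctrl.PlanningError and nothing moves.
- ctrl.job_done(): hands the job in; it is judged then, once.
The state is a dict: "clock": time; "q": joint angles; "joint_vel": joint speeds; "joint_efforts": joint torques, N m; "position": TCP position; "tool_rot": TCP orientation; "contact_force": force on the tool from outside, world axes, zero at the start; "moment": the same for the moment, N m; "grip_width": opening from 0.0 (shut) to 1.0 (fully open); "grip_force": force on a finger pad.
Only numpy, scipy, OpenCV 4.12 (cv2) and the standard library are available. Lean on these libraries where they do the work, as an engineer would, in place of code of your own. Each camera call takes 0.05 s, during which the arm holds its last target. There are 200 camera calls.

## Working session

There is one attempt and no reset: what is moved stays moved. The work goes in short steps, each a Python script; the robot and the scene stay as the last script left them, time stands still between calls to the robot, and variables do not carry over. Pictures are saved under pics/ and viewed, at most 10 in all, crops included, and the job is handed in when it is done.

```bash
mkdir -p pics; ls; python3 - <<'E'
from bench import ctrl
import cv2,numpy as np
for n in("top","side"):
    s=ctrl.snapshot(n); cv2.imwrite(f"pics/{n}0.png",s["frame"][:,:,::-1]); np.save(f"pics/{n}0.npy",s,allow_pickle=True)
    print(n,s["vfov"],s["cx"],s["cy"],np.round(s["view"],4).tolist())
o=ctrl.get_obs();print(o["clock"],o["tool_rot"],o["contact_force"],o["grip_width"])
E
```

```text
pics
top 50.79842690442365 277.8965131444393 207.08286291968227 [[-0.0196, -0.9998, -0.0059, 0.0281], [-0.9954, 0.0201, -0.0933, 0.5466], [0.0934, 0.0041, -0.9956, 1.0655], [0.0, 0.0, 0.0, 1.0]]
side 51.50435389995077 281.9419507161581 208.52859196339648 [[-0.9916, -0.1278, -0.0193, 0.542], [-0.0558, 0.5575, -0.8283, 0.0995], [0.1166, -0.8203, -0.5599, 1.2768], [0.0, 0.0, 0.0, 1.0]]
0.1 [[ 9.19186508e-01  3.93822170e-01 -5.11893005e-04]
 [ 3.93822449e-01 -9.19184923e-01  1.71918063e-03]
 [ 2.06527112e-04 -1.78184259e-03 -9.99998391e-01]] [ 1.36728521 -0.63959023  0.2582588 ] 1.0007600050464514
```

View pics/top0.png

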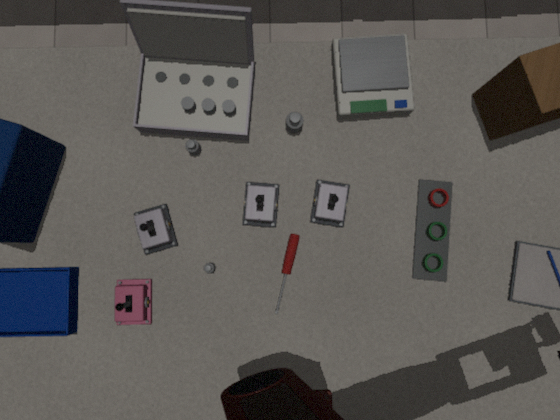

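View pics/side0.png

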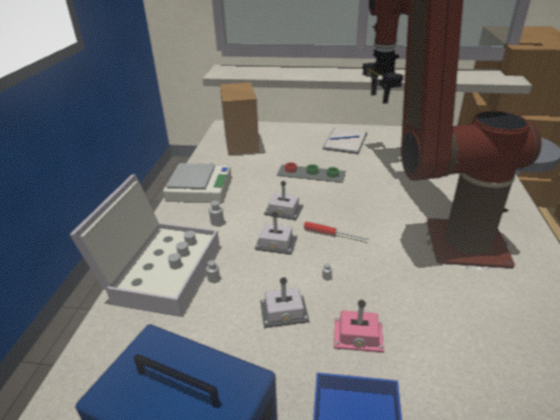

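The top view shows three grey housings, right (331,203), middle (261,204) and left (154,229), plus a pink look-alike at (133,302), which I'll leave alone. The collars are red at (438,198) and green at (436,231) and (431,262). The only other red object is the screwdriver handle (290,254), which is not a ring, so the ring at (438,198) is the red collar. I'll measure these and enlarge a crop to confirm.

```bash
cat > h.py <<'E'
import numpy as np,cv2
from bench import ctrl
def ray(s,u,v):
    V=np.array(s["view"]);f=s["frame"].shape[0]/2/np.tan(np.radians(s["vfov"])/2)
    d=np.array([u-s["cx"],v-s["cy"],f]);R=V[:3,:3]
    d=R.T@d; return -R.T@V[:3,3],d/np.linalg.norm(d)
def onz(s,uv,z):
    o,d=ray(s,*uv);return o+d*(z-o[2])/d[2]
def tri(a,ua,b,ub):
    o1,d1=ray(a,*ua);o2,d2=ray(b,*ub)
    t=np.linalg.lstsq(np.c_[d1,-d2],o2-o1,rcond=None)[0]
    p,q=o1+t[0]*d1,o2+t[1]*d2
    return (p+q)/2,np.linalg.norm(p-q)
def proj(s,p):
    V=np.array(s["view"]);f=s["frame"].shape[0]/2/np.tan(np.radians(s["vfov"])/2)
    c=V[:3,:3]@p+V[:3,3];return np.array([s["cx"]+f*c[0]/c[2],s["cy"]+f*c[1]/c[2]])
def blobs(m,amin):
    n,l,st,c=cv2.connectedComponentsWithStats(m.astype(np.uint8))
    return [(c[i],st[i],l==i) for i in range(1,n) if st[i,4]>=amin]
E
python3 - <<'E'
from h import *
T=np.load("pics/top0.npy",allow_pickle=True).item();S=np.load("pics/side0.npy",allow_pickle=True).item()
t,s=T["frame"],S["frame"]
def crop(f,x,y,w,h,k):return cv2.resize(f[y:y+h,x:x+w],None,fx=k,fy=k,interpolation=cv2.INTER_CUBIC)
W=np.zeros((600,800,3),np.uint8)
def put(im,x,y):W[y:y+im.shape[0],x:x+im.shape[1]]=im[:600-y,:800-x]
put(crop(t,130,200,50,55,5),0,0);put(crop(t,237,175,120,55,4),255,0) 
put(crop(t,412,175,45,110,2),740-0,0) if 0 else None
put(crop(t,412,175,45,110,3),0,280)
put(crop(s,250,175,60,80,4),140,280);put(crop(s,255,270,60,60,4),385,280)
put(crop(s,270,155,80,30,2),635,280)
cv2.imwrite("pics/crop.png",np.clip(W*1.6,0,255).astype(np.uint8)[:,:,::-1])
for nm,x,y,w,h in(("1",305,175,52,56),("2",237,175,48,56),("3",130,200,50,55)):
    g=cv2.cvtColor(t,cv2.COLOR_RGB2GRAY)[y:y+h,x:x+w]
    m=(g>135)
    print(nm,np.percentile(g,[5,25,50,75,95]))
    for th in(130,150):
        for c,st,mm in blobs(g>th,150):
            pts=np.argwhere(mm)[:,::-1].astype(np.float32)
            print(th,c+[x,y],st[4],cv2.minAreaRect(pts))
for nm,im,sn in(("top",t,T),("side",s,S)):
    hsv=cv2.cvtColor(im,cv2.COLOR_RGB2HSV)
    H,Sa=hsv[...,0],hsv[...,1]
    for col,m in(("red",((H<10)|(H>170))&(Sa>120)),("green",(H>45)&(H<85)&(Sa>90))):
        for c,st,mm in blobs(m,20):print(nm,col,c.round(1),st)
E
```

```text
1 [ 44.  90. 105. 111. 130.]
2 [ 44.  87. 105. 119. 132.]
130 [268.08       204.18222222] 225 ((29.74752426147461, 28.02475357055664), (11.442927360534668, 30.74664878845215), 5.710593223571777)
3 [ 35.45  73.   103.   107.75 121.  ]
top red [438.3 197.4] [428 189  21  18 173]
top red [290.1 253.5] [282 234  17  40 365]
top red [281.4 400.2] [ 221  374  120   46 1004]
top green [369.6 105.5] [351 100  36  13 284]
top green [436.9 230.5] [427 222  20  18 152]
top green [432.9 262.5] [423 254  20  18 135]
side red [385.6   8.8] [374   0  22  21 137]
side red [442.4  50.5] [ 423    0   39  126 1654]
side red [383.2  28.3] [380  21   8  15  34]
side red [384.9  38.3] [376  34  19   9  50]
side red [438.3  99.8] [434  93   9  14  29]
side red [433.9 103.7] [431  98   8  11  23]
side red [427.6 103.1] [422 100  11   9  28]
side red [429. 113.] [423 110  13   7  27]
side red [486.3 139.5] [ 443  121   91   44 1324]
side red [516.5 155. ] [512 150  10  10  23]
side red [290.4 166.6] [286 164  10   6  44]
side red [319.4 227.6] [305 223  30  11 172]
```

View pics/crop.png

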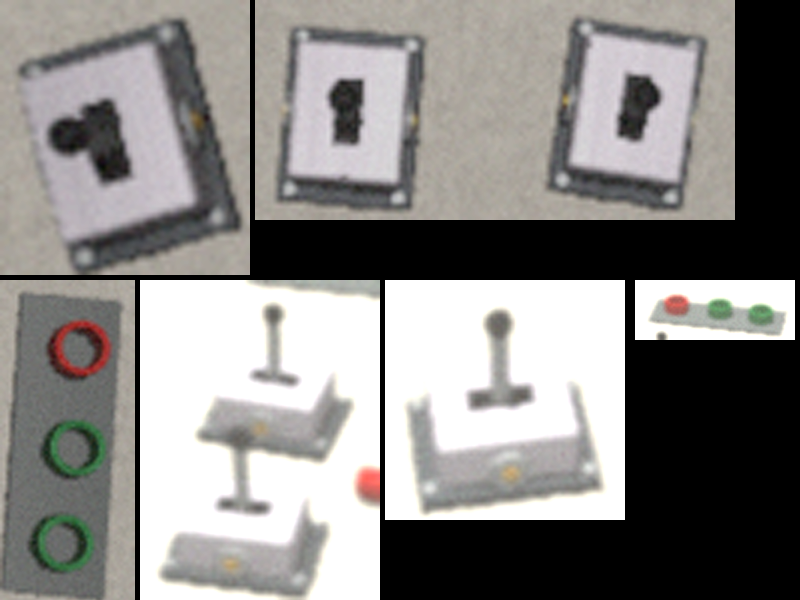

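The crop confirms it: the red ring is the only red collar and lies at the far end of the board. The three housings are lavender-topped blocks whose knobs show in both views. Next I'll triangulate the knobs and fit the plates.

```bash
python3 - <<'E'
from h import *
T=np.load("pics/top0.npy",allow_pickle=True).item();S=np.load("pics/side0.npy",allow_pickle=True).item()
K={1:((334.5,199.5),(283.2,183.5)),2:((259.5,199.5),(275,214.2)),3:((143.6,227),(283.2,280.7))}
P={2:[(290,28),(425,38),(410,210),(278,205)],1:[(578,20),(705,38),(685,208),(548,190)],3:[(20,70),(183,18),(240,228),(75,272)]}
B={2:[(297,35),(412,41),(402,185),(288,178)],1:[(583,30),(695,43),(680,185),(568,172)],3:[(22,78),(155,38),(197,212),(70,242)]}
for i in K:
    p,g=tri(T,K[i][0],S,K[i][1]);print(i,"knob",p.round(4),"gap",round(g,4),"top@.105",onz(T,K[i][0],.105).round(4))
    for nm,D,z in(("plate",P,.005),("block",B,.045)):
        c=np.array(D[i],float)
        c=c/5+[130,200] if i==3 else (c-[255,0])/4+[237,175]
        w=np.array([onz(T,u,z) for u in c])[:,:2]
        L=[np.linalg.norm(w[k]-w[(k+1)%4]) for k in range(4)]
        ax=(w[0]+w[1]-w[2]-w[3]);print(nm,w.mean(0).round(4),"sides",np.round(L,3),"yaw",np.degrees(np.arctan2(ax[1],ax[0])).round(1))
for n,u in(("red",(438.3,197.4)),("ga",(436.9,230.5)),("gb",(432.9,262.5))):print(n,onz(T,u,.022).round(4))
print(tri(T,(438.3,197.4),S,(290.4,166.6)))
hsv=cv2.cvtColor(T["frame"],cv2.COLOR_RGB2HSV);H,s=hsv[...,0],hsv[...,1]
for n,m,x,y in(("red",((H<10)|(H>170))&(s>100),438,198),("ga",(H>40)&(H<90)&(s>60),437,230),("gb",(H>40)&(H<90)&(s>60),433,262)):
    mm=np.zeros(m.shape,bool);mm[y-14:y+14,x-14:x+14]=m[y-14:y+14,x-14:x+14]
    e=cv2.fitEllipse(cv2.convexHull(np.argwhere(mm)[:,::-1].astype(np.float32)));print(n,e,onz(T,e[0],.028).round(4))
# board via 4 corners in the crop (z=6mm)
w=np.array([onz(T,np.array(u)/3+[412,175-280/3],.006) for u in((22,293),(120,302),(105,600),(5,590))])
print("board",w.mean(0),[np.linalg.norm(w[k]-w[(k+1)%4]).round(3) for k in range(4)])
E
```

```text
1 knob [ 0.555  -0.1133  0.1021] gap 0.0004 top@.105 [ 0.5544 -0.113   0.105 ]
plate [ 0.5556 -0.1151] sides [0.081 0.108 0.086 0.109] yaw -10.1
block [ 0.5555 -0.1121] sides [0.068 0.087 0.068 0.087] yaw -7.8
2 knob [0.5575 0.0588 0.1028] gap 0.0013 top@.105 [0.5579 0.0587 0.105 ]
plate [0.5552 0.0599] sides [0.086 0.109 0.083 0.112] yaw -5.3
block [0.5576 0.0587] sides [0.07  0.088 0.069 0.087] yaw -4.7
3 knob [0.5    0.3248 0.1027] gap 0.0005 top@.105 [0.5002 0.3241 0.105 ]
plate [0.4992 0.3241] sides [0.086 0.11  0.085 0.106] yaw 15.5
block [0.4996 0.3219] sides [0.067 0.087 0.063 0.083] yaw 15.2
red [ 0.5634 -0.3802  0.022 ]
ga [ 0.4817 -0.3724  0.022 ]
gb [ 0.4039 -0.3585  0.022 ]
(array([ 0.56365085, -0.38215723,  0.01648887]), np.float64(0.0007891228613090367))
red ((438.1410827636719, 197.50836181640625), (18.506921768188477, 20.581329345703125), 72.50110626220703) [ 0.5625 -0.3776  0.028 ]
ga ((436.56640625, 230.7023162841797), (18.609682083129883, 20.756017684936523), 80.86674499511719) [ 0.481  -0.3694  0.028 ]
gb ((432.5828552246094, 262.132080078125), (18.49009132385254, 20.86809539794922), 100.09890747070312) [ 0.405  -0.3557  0.028 ]
board [ 0.4839319  -0.36842465  0.006     ] [np.float64(0.082), np.float64(0.248), np.float64(0.082), np.float64(0.248)]
```

All of it agrees with the given sizes: knobs at about 0.103 m, housings about 70 x 87 mm, board 248 x 82 mm, red ring mid-height at about 0.0165 m. I'll start with arm 1.

```bash
cat >> h.py <<'E'
HS={1:((.5555,-.113),-9.0),2:((.5568,.059),-5.0),3:((.4996,.3235),15.3)}
def ax(i):
    a=np.radians(HS[i][1]);return np.array([np.cos(a),np.sin(a),0]),np.array([-np.sin(a),np.cos(a),0])
def R(hx,hy):return np.c_[hx,-hy,[0,0,-1]]
def rock(i):
    hx,hy=ax(i);c=np.array([*HS[i][0],0]);out=[]
    for s in(1,-1):   # push away, then towards
        p=c-s*hx*.05
        if s==1: ctrl.move_ptp(p+[0,0,.14],R(hx,hy))
        else: ctrl.move_straight(p+[0,0,.14],.2)
        ctrl.move_straight(p+[0,0,.095],.12)
        hit=ctrl.move_straight(c+s*hx*.01+[0,0,.095],.03,guard=4.0)
        o=ctrl.get_obs();d=(np.array(o["position"])-c)@hx;out.append(d)
        print(i,"away" if s==1 else "back",hit,"tcp along hx mm",round(d*1e3,1),"F",np.round(o["contact_force"],1),"t",round(o["clock"],1),flush=True)
        q=np.array(o["position"])-s*hx*.012
        ctrl.move_straight(q,.08);q[2]=.14;ctrl.move_straight(q,.15)
    print(i,"play mm",round((out[0]-out[1])*1e3+37,1))
E
python3 - <<'E'
from h import *
ctrl.clamp(5)
rock(1)
E
```

```text
1 away True tcp along hx mm -13.9 F [-2.   0.7  1.9] t 5.3
1 back True tcp along hx mm 14.6 F [3.6 0.  1.1] t 8.4
1 play mm 8.6
```

Arm 1 is sound: 8.6 mm of play, against about 7.4 mm plus give expected for a sound arm. Next are arms 2 and 3.

```bash
python3 - <<'E'
from h import *
rock(2);rock(3)
s=ctrl.snapshot("side");cv2.imwrite("pics/side1.png",s["frame"][:,:,::-1])
E
```

```text
2 away True tcp along hx mm -14.9 F [-2.2  1.   2.7] t 11.7
2 back True tcp along hx mm 14.3 F [ 4.2 -0.3 -0.6] t 14.7
2 play mm 7.8
3 away True tcp along hx mm -2.2 F [-1.8  0.8  1.3] t 18.5
3 back True tcp along hx mm 4.1 F [2.2 0.7 0.2] t 21.7
3 play mm 30.7
```

Arm 3 (left) is the loose one with 30.7 mm of play, and it now leans on its near stop. Next I'll refine the red collar's position with two wrist views.

```bash
cat >> h.py <<'E'
def fray(s,u,v):
    V=np.array(s["view"]);f=s["frame"].shape[0]/2/np.tan(np.radians(s["vfov"])/2)
    x=np.array([u-s["cx"],v-s["cy"]]);r=np.linalg.norm(x);th=r/f
    d=np.array([*(x/max(r,1e-9)*np.sin(th)),np.cos(th)]);return -V[:3,:3].T@V[:3,3],V[:3,:3].T@d
E
python3 - <<'E'
from h import *
a=np.radians(-8);bx=np.array([np.cos(a),np.sin(a),0]);by=np.array([-np.sin(a),np.cos(a),0])
C=np.array([.5625,-.3785,0]);Rb=R(bx,by)
ctrl.move_ptp(C+[0,0,.16],Rb);ctrl.open_gripper()
L=[]
for k,off in enumerate((0,-.06)):
    if off: ctrl.move_straight(C+off*bx+[0,0,.16],.15)
    s=ctrl.snapshot("wrist");cv2.imwrite(f"pics/w{k}.png",s["frame"][:,:,::-1])
    hsv=cv2.cvtColor(s["frame"],cv2.COLOR_RGB2HSV);m=((hsv[...,0]<10)|(hsv[...,0]>170))&(hsv[...,1]>110)
    b=sorted(blobs(m,100),key=lambda q:-q[1][4])
    for q in b[:3]:print(k,q[0].round(1),q[1])
    e=cv2.fitEllipse(cv2.convexHull(np.argwhere(b[0][2])[:,::-1].astype(np.float32)));print(e)
    o,d=fray(s,*e[0]);print("onz.028",(o+d*(.028-o[2])/d[2]).round(4));L.append((o,d))
(o1,d1),(o2,d2)=L;t=np.linalg.lstsq(np.c_[d1,-d2],o2-o1,rcond=None)[0]
print(o1+t[0]*d1,o2+t[1]*d2,ctrl.get_obs()["clock"])
cv2.imwrite("pics/w01.png",np.hstack([cv2.resize(cv2.imread(f"pics/w{k}.png"),(400,300)) for k in(0,1)]))
E
```

```text
0 [279.1 195.8] [ 255  170   49   50 1118]
((279.1004943847656, 194.56190490722656), (48.67776870727539, 49.601966857910156), 171.7196807861328)
onz.028 [ 0.5641 -0.3796  0.028 ]
1 [278.9 132.1] [254 107  50  50 963]
((278.8348388671875, 131.8599853515625), (49.353511810302734, 49.75852966308594), 91.25358581542969)
onz.028 [ 0.5629 -0.3794  0.028 ]
[ 0.56275982 -0.37939885  0.02181653] [ 0.56275459 -0.3794368   0.02181663] 27.1917
```

View pics/w01.png

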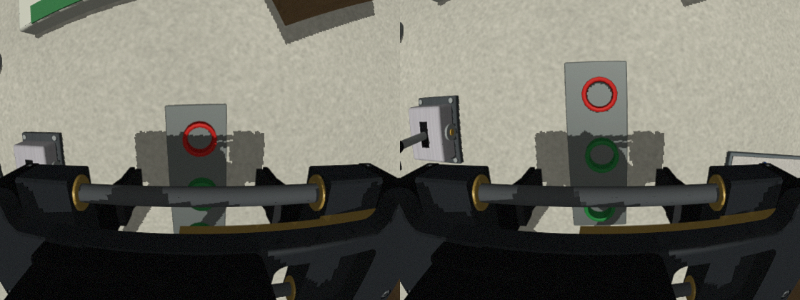

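Both wrist views triangulate the red collar to (0.563, -0.379), with its rim about 0.022–0.028 m up. At (199,138) on the left and (599,94) on the right it sits alone at the far end of the board. I'll grasp across the row.

```bash
python3 - <<'E'
from h import *
a=np.radians(-8);bx=np.array([np.cos(a),np.sin(a),0]);C=np.array([.563,-.3793,0])
ctrl.move_straight(C+[0,0,.10],.2)
print(ctrl.move_straight(C+[0,0,.012],.1,guard=8))
ctrl.clamp(15);o=ctrl.get_obs();print(o["position"],o["grip_width"]*87,o["grip_force"],o["clock"])
ctrl.move_straight(C+[0,0,.19],.2)
hx,hy=ax(3);c=np.array([*HS[3][0],0])+hx*.001
ctrl.move_ptp(c-hx*.013+[0,0,.19],R(hx,hy))
o=ctrl.get_obs();print(o["position"],o["grip_width"]*87,o["grip_force"],o["clock"])
for n in("top","side"):
    s=ctrl.snapshot(n);np.save(f"pics/{n}2.npy",s,allow_pickle=True);cv2.imwrite(f"pics/{n}2.png",s["frame"][:,:,::-1])
A=cv2.resize(cv2.imread("pics/side2.png")[170:330,200:370],(600,565));cv2.imwrite("pics/c2.png",A)
E
```

```text
False
[ 0.56298154 -0.3792826   0.01198021] 45.81171755693094 14.999890923500061 29.5667
[0.48863385 0.31960616 0.18999443] 46.10728095141649 14.999893605709076 33.1
```

View pics/c2.png

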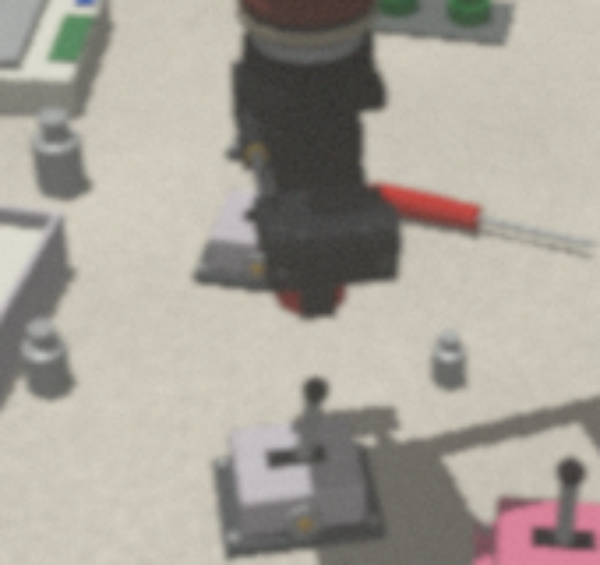

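The collar is held (46 mm opening) directly above the knob at (315,390), and the arm leans towards the robot. I'll lower it, guarded.

```bash
python3 - <<'E'
from h import *
hx,hy=ax(3);c=np.array([*HS[3][0],0])+hx*.001
print(ctrl.move_straight(c-hx*.0135+[0,0,.125],.12,guard=5))
g=ctrl.move_straight(c-hx*.013+[0,0,.085],.05,guard=4)
print(g,ctrl.get_obs()["position"],ctrl.get_obs()["contact_force"])
if not g:
    g=ctrl.move_straight(c-hx*.009+[0,0,.047],.03,guard=4)
    o=ctrl.get_obs();print(g,o["position"],o["contact_force"],o["grip_width"]*87,o["clock"])
E
```

```text
False
False [0.4882877  0.32048207 0.08530103] [-0.05443687  0.08528335 -0.11256181]
True [0.49121974 0.3211655  0.05084091] [-0.54920177 -0.351735    5.01499617] 46.29514190073362 35.8833
```

The collar touched down at the expected height (0.0508 - 0.006 = 0.045). I'll release, back off and check.

```bash
python3 - <<'E'
from h import *
ctrl.open_gripper();p=np.array(ctrl.get_obs()["position"])
ctrl.move_straight(p+[0,0,.10],.1);ctrl.move_ptp([.40,-.25,.25],R(np.array([1,0,0]),np.array([0,1,0])))
T=ctrl.snapshot("top");S=ctrl.snapshot("side");print(ctrl.get_obs()["clock"])
np.save("pics/T3.npy",T,allow_pickle=True);np.save("pics/S3.npy",S,allow_pickle=True)
a=cv2.resize(T["frame"][200:260,125:185],(400,400),interpolation=cv2.INTER_CUBIC);b=cv2.resize(S["frame"][270:330,255:315],(400,400),interpolation=cv2.INTER_CUBIC)
cv2.imwrite("pics/c3.png",np.hstack([a,b])[:,:,::-1])
for s,n,x0,y0,w,h in((T,"top",125,200,60,60),(S,"side",255,270,60,60)):
    f=s["frame"][y0:y0+h,x0:x0+w];hsv=cv2.cvtColor(f,cv2.COLOR_RGB2HSV);m=((hsv[...,0]<10)|(hsv[...,0]>170))&(hsv[...,1]>100)
    e=cv2.fitEllipse(cv2.convexHull(np.argwhere(m)[:,::-1].astype(np.float32)));u=np.array(e[0])+[x0,y0];print(n,u,e[1],m.sum())
    if n=="top":
        hx,hy=ax(3);P=onz(s,u,.067);d=P-[*HS[3][0],.067];print(P,"hx",d@hx,"hy",d@hy)
E
```

```text
40.1917
top [151.30340576 230.97211647] (18.852357864379883, 19.908832550048828) 152
[0.49247466 0.31754461 0.067     ] hx -0.008444268439585395 hy -0.0038641328249705534
side [286.89714813 293.99205017] (17.71181297302246, 18.458833694458008) 158
```

View pics/c3.png

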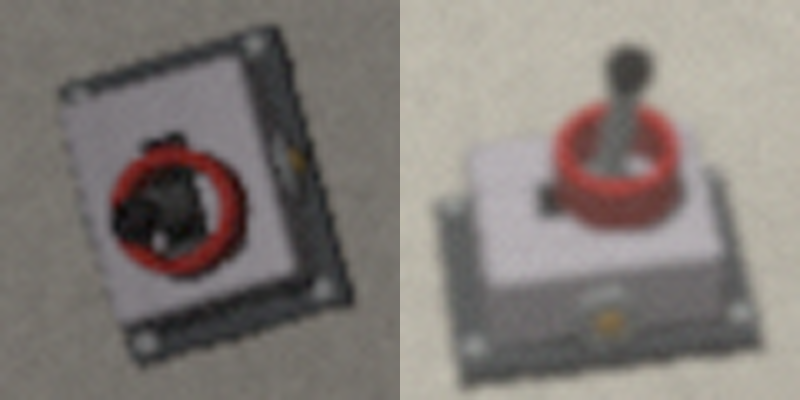

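The collar lies flat around the arm. In the left crop the ring centre is at (176,207) and the knob at (130,222). In the right crop the knob is at (630,70). One last check of the lean angle before handing in.

```bash
python3 - <<'E'
from h import *
T=np.load("pics/T3.npy",allow_pickle=True).item();S=np.load("pics/S3.npy",allow_pickle=True).item()
k=400/60
p,g=tri(T,(130/k+125,222/k+200),S,(230/k+255,70/k+270));hx,hy=ax(3)
d=((p-[*HS[3][0],0])@hx)-.001;print(p,g,"knob hx",d,"angle",d/.093)
if d<-.0115: ctrl.job_done();print("done")
E
```

```text
[0.48556999 0.32261633 0.10274728] 0.0005649510819661277 knob hx -0.014765922474604377 angle -0.15877335994198255
the job is handed in; nothing more can be done
done
```

The loose arm was the left one (housing_3), with about 31 mm of play at the knob against about 8 mm on the other two; it now leans on its near stop at about -0.159 rad with the red collar flat on the housing around it, and the job is handed in.

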